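# Set a chocolate bar over the slab's edge for snapping

## Task

I am about to snap the end row off the big chocolate bar. Slide the bar along the marble slab until exactly that one row of squares sticks out past the slab's right-hand edge, with the score line straight along the edge, and slide the saucer in under the slab's edge so that it sits centred beneath the overhanging row to catch it. Only push things, never lift them, leave everything else where it is, and finish with a fingertip resting on top of the bar, holding it down flat on the slab with light pressure and staying there.

Things in the scene. Friction and masses are not known exactly. Their poses are not given: they have to be found in the camera images.
- slab: fixed white marble slab on four short round steel feet, 300 mm (its x) by 320 mm (its y), 20 mm thick; its top is 52 mm above the worktop, and 32 mm are free under it. Origin on the worktop level under the slab's centre; z up. The feet (32 mm across) stand 22 mm in from both sides at each corner, so 224 mm are open between them along x. Its right-hand edge, over which the bar is to stick out, is the side at y = -160 mm in its own frame.
- slab_edge (a point): middle of the slab's right-hand upper edge; axes as the slab's: x along the edge, -y straight out over the edge, z up
- bar: loose dark chocolate bar lying flat on the slab, 90 mm (its x) by 180 mm (its y) by 12 mm thick, about 0.22 kg: six rows of three squares, one row every 30 mm along its y, with the first score line 30 mm from the end. Origin at the centre of its underside; its -y end is the one near the slab's right-hand edge. Slides on the slab when pushed
- end_row (a point): middle of the upper face of the bar's end row, the one to stick out: 75 mm from the bar's centre along its -y, 12 mm above its underside
- saucer: loose round white saucer on the worktop to the right of the slab, 150 mm across, 19 mm high, 0.2 kg; its foot is 102 mm across, and the rim overhangs the foot from 8 mm above the worktop up to 19 mm. Origin at the centre of its underside
- glass: bystander, shot glass 49 mm across and 62 mm high, origin under its centre
- cup: bystander, white espresso cup 62 by 89 by 52 mm high, origin under its middle
- spoon: bystander, teaspoon lying on the worktop, 132 mm long (its x), 26 mm wide, 9 mm high, origin under its middle
- star_sweet: bystander, star-shaped foil sweet, 51 mm across and 20 mm high, lying on a corner of the slab, origin under its centre

How it is judged:
By the outcome, as a careful person would: the job done as asked, in the order asked, and still so for the second after the job is handed in, while the arm keeps its last pose, push and grip.
It also fails if it takes over 61 s, if anything falls off the work surface, if the arm or the gripper's body presses on something with over 40 N, if the wrist force passes 120 N, or if a joint passes its speed limit or range.

## Robot

A 6-joint arm with a two-finger parallel gripper is mounted at the origin on a cart in front of the work surface, level with it; the furniture and walls round the work are solid. World frame = base frame: x ahead of the robot, y to its left, z up, the work surface at z = 0. Lengths are in mm, angles in degrees, forces in N, time in s.
With the tool pointing down it reaches from about 350 to 850 mm from the base axis. Payload 8.1 kg.
Tool frame: the origin (TCP) lies at the very end of the fingers, on their centre line; the grasp point (between the pads) lies 19 mm behind it; z points along the fingers, y is the direction in which the jaws open and shut (so a half turn about z gives the same grasp; the last joint's range is limited). The gripper opens to 85 mm and grips with 20 to 120 N. Pads are 22 mm wide; open, the fingers measure 114 mm over their backs; the gripper's body (76 mm by 85 mm) begins 54 mm behind the grasp point. The pads swing forward as they close: fully open they stand 13 mm farther back than shut.
Start: joints at [-78.862, 7.471, 85.268, -0, 87.261, -4.893], TCP at [165.718, -576.665, 231.292] pointing down, gripper open.
Joint ranges: [-169.43, 169.43], [-51.17, 129.36], [1.28, 143.12], [-76.62, 256.62], [0, 156.53], [-152.29, 152.29]. Speed limits (degrees/s): [136.94, 136.94, 159.86, 180, 180, 180].

## Interface

Orientations are given as [roll, pitch, yaw] about the fixed x, y, z axes, in that order (R = Rz(yaw) Ry(pitch) Rx(roll)).
In Python, from bench import r gives the robot as it stands.
- The arm moves only by the shell command python3 -m crank 'ROWS' [OPENING] [FORCE]. ROWS is JSON, a list that holds one entry, the list of rows, each a list of 6 numbers: the shift along the tool's x, y, z in m, then the turn, a rotation vector about the tool's x, y, z in rad. A call has 1 to 10 rows; each row is the pose to reach, as a shift and turn from the pose measured when the call began, along the tool's axes at that moment; what a row does not reach only later rows make up. A row lasts 1/8 s, in which the tool goes at most 62.5 mm and 10.7 degrees, less where a joint would pass 70% of its speed; a pose out of reach is approached as far as the arm can. A call with a gripper value outside its range is refused whole. OPENING is the closure, from 0 (fully open) to 1 (shut), set as the call begins (- or left out, the last holds). The fingers move at their own pace and stop on an object; FORCE is the grip in N (left out, the last holds). Time passes only in rows, so rows that repeat a pose let the fingers close. It gives the time, the measured TCP pose, the force and the opening at its end, in the units of the state.
- r.sense(): the state, without advancing time (a new reading comes with each control period).
- r.snapshot(name): name is "side" or "top"; returns (picture, depth): 384x512x3 uint8, blue, green, red; 384x512 float32, mm along the optical axis (not along the pixel's ray), 0 where there is no reading.
- r.get_calibration(name): a dict with "mtx" (3x3 intrinsics, pixels), "cam_to_world" (4x4, takes a point from camera to world coordinates). Camera axes: x right, y down, z forward; pixel columns grow to the right and rows downward; lengths in mm; the calibration is good to about 2 mm. A picture is of the moment at which its call begins. get_calibration takes no time and is no camera call.
- r.hand_in(): hands the job in, once; it reports no verdict.
Trained networks look in the newest picture that a camera, given by its name, has taken for a name from the list of things; names that differ only in an ending like _2 or _b are one class to them, and where a whole thing is asked for, a point or a joint stands for the part that bears it (a point fixed in the world has none). Each returns a list of dicts, best first, with "conf" (0 to 1); they miss things now and then, are a little off and sometimes report something else, mostly with a low value. They report only what shows in the picture. A call takes as long as a camera call.
- r.look_for(thing, camera): "extent" ([left, top, right, bottom] in pixels, round what is visible of it).
- r.landmark_of(thing, camera): "pixel" ([column, row] in pixels: a listed point, or the origin of a listed thing).
The state is a dict: "time": time; "joint_pos": joint angles; "qd": joint speeds; "joint_efforts": joint torques, N m; "tool_pos": TCP position; "tcp_rot": TCP orientation; "ft_force": force on the tool from outside, world axes, zero at the start; "wrist_torque": the same for the moment, N m; "finger_gap": finger opening in mm.
Only numpy, scipy, OpenCV 4.12 (cv2) and the standard library are available. Lean on these libraries where they do the work, as an engineer would, in place of code of your own. Each camera call takes 0.05 s, during which the arm holds its last target.

## Working session

There is one attempt and no reset: what is moved stays moved. The work goes in short steps, Python scripts to look and compute and a shell command to move; the robot and the scene stay as the last step left them, time stands still between calls to the robot, and variables do not carry over. Pictures are saved under pics/ and viewed, and the job is handed in when it is done.

```bash
ls; mkdir -p pics; python3 - <<'E'
from bench import r
import cv2, numpy as np
s=r.sense(); print({k:np.round(v,2).tolist() for k,v in s.items()})
for n in("side","top"):
    p,d=r.snapshot(n); cv2.imwrite(f"pics/{n}0.png",p); np.save(f"pics/{n}0.npy",d)
    c=r.get_calibration(n); print(n,np.round(c["mtx"],1).tolist(),np.round(c["cam_to_world"],3).tolist())
E
```

```text
pics
{'time': 0.0, 'joint_pos': [-78.86, 7.52, 85.33, -0.0, 87.26, -4.89], 'qd': [-0.04, -0.06, 0.0, -0.03, -0.04, 0.11], 'joint_efforts': [0.0, -56.94, -50.06, 0.0, 0.01, 0.0], 'tool_pos': [165.6, -576.13, 230.24], 'tcp_rot': [-179.89, -0.01, 16.03], 'ft_force': [0.8, -0.38, 0.59], 'wrist_torque': [0.01, 0.01, 0.04], 'finger_gap': 85.45}
side [[370.2, 0.0, 255.1], [0.0, 370.2, 192.6], [0.0, 0.0, 1.0]] [[-0.945, -0.166, 0.281, 305.877], [-0.327, 0.478, -0.815, 626.514], [0.001, -0.863, -0.506, 531.582], [0.0, 0.0, 0.0, 1.0]]
top [[459.3, 0.0, 258.9], [0.0, 459.3, 200.4], [0.0, 0.0, 1.0]] [[-0.017, -0.985, 0.172, 372.545], [-1.0, 0.016, -0.007, -122.676], [0.004, -0.172, -0.985, 1121.346], [0.0, 0.0, 0.0, 1.0]]
```

View pics/top0.png

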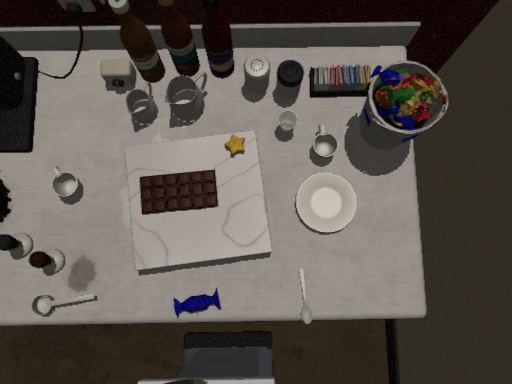

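View pics/side0.png

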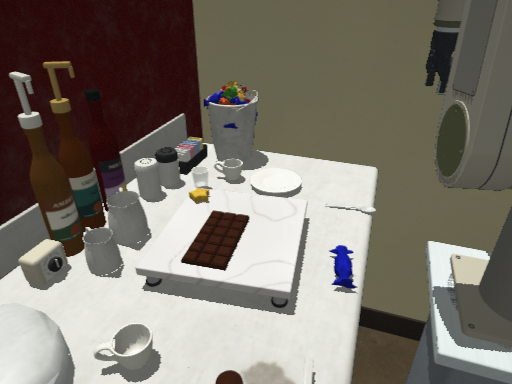

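```bash
cat > h.py <<'E'
from bench import r
import cv2, numpy as np
def plane(n,uv,z):
    c=r.get_calibration(n);K=np.array(c["mtx"]);T=np.array(c["cam_to_world"])
    uv=np.atleast_2d(np.array(uv,float));d=np.c_[uv,np.ones(len(uv))]@np.linalg.inv(K).T@T[:3,:3].T
    o=T[:3,3]; return o+d*((z-o[2])/d[:,2])[:,None]
def cloud(n,D):
    c=r.get_calibration(n);K=np.array(c["mtx"]);T=np.array(c["cam_to_world"])
    h,w=D.shape;u,v=np.meshgrid(np.arange(w),np.arange(h))
    P=np.stack([u,v,np.ones_like(u)],-1)@np.linalg.inv(K).T*D[...,None]
    return P@T[:3,:3].T+T[:3,3]
def proj(n,P):
    c=r.get_calibration(n);K=np.array(c["mtx"]);T=np.linalg.inv(np.array(c["cam_to_world"]))
    q=(np.atleast_2d(P)@T[:3,:3].T+T[:3,3])@K.T; return q[:,:2]/q[:,2:]
def rect(n,img,z,x0,x1,y0,y1,s=2):
    "orthorectified at height z; up=+x, right=-y, s px per mm"
    cor=np.array([[x1,y1,z],[x1,y0,z],[x0,y0,z],[x0,y1,z]],float)
    W,H=int((y1-y0)*s),int((x1-x0)*s)
    M=cv2.getPerspectiveTransform(proj(n,cor).astype(np.float32),np.float32([[0,0],[W,0],[W,H],[0,H]]))
    return cv2.warpPerspective(img,M,(W,H),flags=cv2.INTER_CUBIC)
E
python3 - <<'E'
from h import *
D=np.load('pics/top0.npy');I=cv2.imread('pics/top0.png');C=cloud('top',D)
z=C[...,2]
for nm,(a,b),(u0,v0,u1,v1) in (("slab",(40,58),(110,120,280,280)),("bar",(57,75),(130,150,230,230)),("saucer",(8,30),(290,165,365,240)),("cup",(30,60),(305,120,345,165)),("glass",(40,75),(275,105,300,135)),("star",(60,85),(220,130,250,160))):
    m=np.zeros(z.shape,bool);m[v0:v1,u0:u1]=True;m&=(z>a)&(z<b)
    P=C[m][:,:2].astype(np.float32);print(nm,len(P),np.median(z[m]) if len(P) else 0,cv2.minAreaRect(P), P.min(0),P.max(0))
g=I.max(2);m=np.zeros_like(g);m[150:230,125:235]=(g[150:230,125:235]<100)*255
k=max(cv2.findContours(m,0,2)[0],key=cv2.contourArea)
print("bar dark",cv2.minAreaRect(plane('top',k[:,0],64)[:,:2].astype(np.float32)))
print("spoon",r.look_for("spoon","top")[:2])
for t in("slab_edge","end_row","saucer","bar","slab","glass","cup","star_sweet","spoon"):
    for n in("top","side"):
        L=r.landmark_of(t,n)[:1]
        hz={"slab_edge":52,"end_row":64,"bar":52,"star_sweet":52}.get(t,0)
        if L: print(t,n,L[0]["conf"],np.round(plane(n,L[0]["pixel"],hz),1))
R=rect('top',I,52,340,640,-400,200,1.3);cv2.imwrite('pics/r0.png',R)
E
```

```text
slab 14175 50.692301868221875 ((578.2528686523438, -10.399261474609375), (313.60980224609375, 381.4751892089844), 6.877023696899414) [ 401.45758 -182.63669] [756.6853  193.17398]
bar 2513 61.501125469965245 ((586.8970336914062, 60.783897399902344), (188.6569366455078, 130.13685607910156), 87.2490005493164) [518.64465  -32.049732] [651.4624  155.87485]
saucer 2217 14.202458060431354 ((559.7572021484375, -293.31915283203125), (149.43374633789062, 147.01715087890625), 43.55305480957031) [ 485.0219 -368.5929] [ 635.2198  -220.74873]
cup 261 46.86460184504472 ((703.123291015625, -286.6371154785156), (80.5634994506836, 61.46392059326172), 37.964576721191406) [ 664.9258  -322.68164] [ 749.8641  -261.91888]
glass 162 55.940674921308414 ((756.0308837890625, -201.11727905273438), (47.994956970214844, 46.95507049560547), 8.35510540008545) [ 731.7468  -223.99596] [ 780.5081  -177.58458]
star 250 69.71517540742752 ((692.1375122070312, -72.2276840209961), (45.456520080566406, 46.78313446044922), 89.32135772705078) [668.8155  -95.13021] [715.57     -49.498985]
bar dark ((580.8862915039062, 58.05363464355469), (91.81198120117188, 177.96302795410156), 4.776857852935791)
spoon [{'extent': [298.1, 268.0, 314.9, 319.7], 'conf': 0.62}]
slab_edge top 0.57 [[ 591.1 -133.2   52. ]]
slab_edge side 0.72 [[ 588.5 -158.9   52. ]]
end_row top 0.87 [[600.9 -12.1  64. ]]
end_row side 0.72 [[589.  -17.8  64. ]]
saucer top 0.61 [[ 553.8 -297.     0. ]]
saucer side 0.58 [[ 561.  -271.6    0. ]]
bar top 0.71 [[577.   56.5  52. ]]
bar side 0.93 [[571.3  74.   52. ]]
slab top 0.7 [[568.8  23.2   0. ]]
slab side 0.84 [[571.5  11.9   0. ]]
glass top 0.93 [[ 750.9 -196.9    0. ]]
glass side 0.61 [[ 760.8 -219.2    0. ]]
cup top 0.9 [[ 707.8 -285.7    0. ]]
cup side 0.94 [[ 712.6 -292.9    0. ]]
star_sweet top 0.78 [[694.5 -72.2  52. ]]
star_sweet side 0.7 [[706.1 -82.7  52. ]]
spoon top 0.78 [[ 328.9 -229.3    0. ]]
spoon side 0.7 [[567.5   8.2   0. ]]
```

View pics/r0.png

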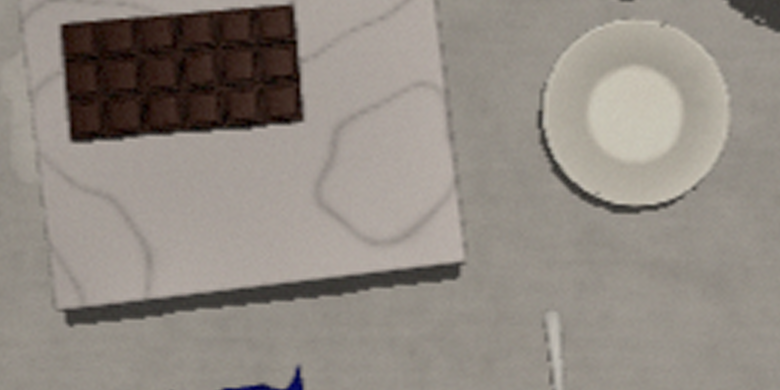

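```bash
cat >> h.py <<'E'
def edgefit(n,I,z,p0,p1,half=12,N=60,step=0.5,sign=None):
    """p0,p1 world xy endpoints of approx edge; finds strongest gradient along normal; robust line"""
    g=cv2.GaussianBlur(I,(0,0),0.7).astype(np.float32).sum(2)
    p0,p1=np.array(p0,float),np.array(p1,float);t=(p1-p0)/np.linalg.norm(p1-p0);nn=np.array([-t[1],t[0]])
    s=np.arange(-half,half+step/2,step);pts=[]
    for a in np.linspace(0.03,.97,N):
        c=p0+a*(p1-p0);q=c+s[:,None]*nn
        uv=proj(n,np.c_[q,np.full(len(q),z)]).astype(np.float32)
        v=cv2.remap(g,uv[:,:1],uv[:,1:],cv2.INTER_CUBIC)[:,0]
        d=np.gradient(v);w=d*sign if sign else abs(d)
        k=int(np.argmax(w[2:-2]))+2
        off=0.5*(w[k-1]-w[k+1])/(w[k-1]-2*w[k]+w[k+1]+1e-9)
        pts.append(c+(s[k]+np.clip(off,-1,1)*step)*nn)
    pts=np.array(pts);ok=np.ones(len(pts),bool)
    for _ in range(6):
        l=cv2.fitLine(pts[ok].astype(np.float32),cv2.DIST_HUBER,0,.01,.01).ravel()
        res=(pts-l[2:])@np.array([-l[1],l[0]]);sd=max(.5,1.5*np.median(abs(res[ok])));ok=abs(res)<2.5*sd
    d=l[:2]*np.sign(l[:2]@t); return l[2:],d,ok.sum(),abs(res[ok]).mean()
def inter(a,b):
    k=np.linalg.solve(np.c_[a[1],-b[1]],b[0]-a[0]);return a[0]+k[0]*a[1]
def ang(d):return np.degrees(np.arctan2(d[1],d[0]))
E
python3 - <<'E'
from h import *
I=cv2.imread('pics/top0.png')
R=rect('top',I,52,380,760,-210,190,1.5);cv2.imwrite('pics/r1.png',R)
w=lambda u,v:(640-v/1.3,200-u/1.3)
# initial: original r0: y = u/1.3 mirrored? print corners
for uv in[(0,0),(511,0),(265,200)]:print(uv,plane('top',uv,52))
E
```

```text
(0, 0) [[1089.03214462  521.26472628   52.        ]]
(511, 0) [[1070.61253316 -786.02770568   52.        ]]
(265, 200) [[ 559.9974453  -144.90798149   52.        ]]
```

View pics/r1.png

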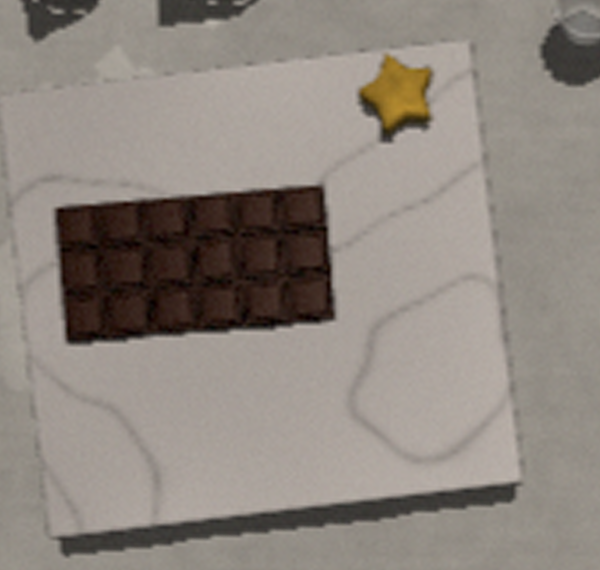

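```bash
cat >> h.py <<'E'
def fitquad(n,I,z,cs,half):
    L=[edgefit(n,I,z,cs[i],cs[(i+1)%4],half) for i in range(4)]
    for l in L: print("  edge",np.round(l[0],1),"ang",round(ang(l[1]),2),l[2],round(l[3],2))
    C=[inter(L[i-1],L[i]) for i in range(4)]
    return L,np.array(C)
E
python3 - <<'E'
from h import *
I=cv2.imread('pics/top0.png')
W=lambda l:[(760-v/1.5,190-u/1.5) for u,v in l]
# BR->TR->TL->BL
for nm,z,c,h in(("slab",52,[(521,483),(470,42),(2,97),(50,537)],8),("bar",64,[(334,320),(323,187),(56,209),(67,344)],8)):
    c=W(c)
    if nm=="bar": c=plane('top',proj('top',[(a,b,52) for a,b in c]),64)[:,:2]
    L,C=fitquad('top',I,z,c,h);print(nm,np.round(C,1).tolist(),np.round(C.mean(0),1),[round(float(np.linalg.norm(C[i]-C[(i+1)%4])),1) for i in range(4)])
E
```

```text
edge [ 587.5 -139. ] ang 6.75 57 0.37
  edge [717.1  14.6] ang 96.89 44 0.29
  edge [552.5 173.4] ang -173.27 47 0.49
  edge [415.4  42.2] ang -83.2 60 0.38
slab [[439.1, -156.5], [733.6, -121.7], [695.9, 190.3], [401.9, 155.6]] [567.6  16.9] [296.5, 314.3, 296.0, 314.3]
  edge [585.  -30.9] ang 4.81 60 0.47
  edge [626.9  59.5] ang 94.82 60 0.35
  edge [568.5 146.6] ang -174.86 60 0.51
  edge [536.6  54.7] ang -85.1 60 0.59
bar [[544.2, -34.3], [634.1, -26.7], [619.2, 151.1], [529.0, 143.0]] [581.6  58.3] [90.3, 178.5, 90.5, 178.0]
```

```bash
python3 -m crank '[[[0.593,-0.604,0,0,0,-1.41],[0.593,-0.604,0,0,0,-1.41],[0.593,-0.604,0,0,0,-1.41],[0.593,-0.604,0,0,0,-1.41],[0.593,-0.604,0,0,0,-1.41],[0.593,-0.604,0,0,0,-1.41],[0.593,-0.604,0,0,0,-1.41],[0.593,-0.604,0,0,0,-1.41],[0.593,-0.604,0,0,0,-1.41],[0.593,-0.604,0,0,0,-1.41]]]' 0.5 20
```

```text
time: 2.3
tool_pos: [464.2, -25.1, 231.8]
tcp_rot: [179.9, 0.0, 96.8]
ft_force: [1.7, -0.9, 1.2]
finger_gap: 42.7
```

```bash
python3 -m crank '[[[0.06,0.042,0,0,0,0],[0.12,0.084,0,0,0,0],[0.1795,0.1264,0,0,0,0],[0.1795,0.1264,0.05,0,0,0],[0.1795,0.1264,0.1,0,0,0],[0.1795,0.1264,0.14,0,0,0],[0.1795,0.1264,0.152,0,0,0],[0.1795,0.1264,0.152,0,0,0],[0.1795,0.1264,0.152,0,0,0]]]'; python3 - <<'E'
from h import *
for n in("side","top"):
    p,d=r.snapshot(n); cv2.imwrite(f"pics/{n}1.png",p)
p=cv2.imread('pics/side1.png');cv2.imwrite('pics/side1c.png',cv2.resize(p[150:300,120:320],None,fx=4,fy=4))
E
```

```text
time: 3.42
tool_pos: [570.3, 168.3, 82.5]
tcp_rot: [179.7, 0.0, 96.8]
ft_force: [0.3, 0.4, 0.0]
finger_gap: 42.7
```

View pics/side1c.png

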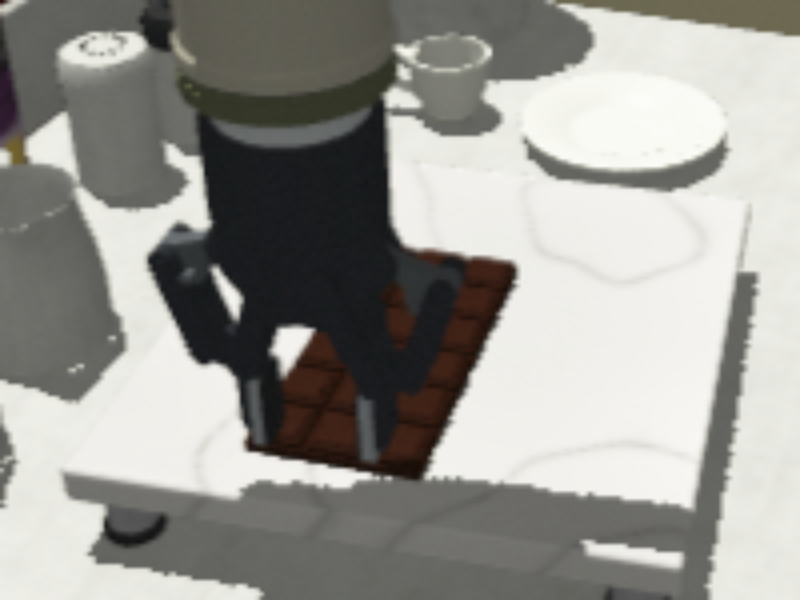

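View pics/top1.png

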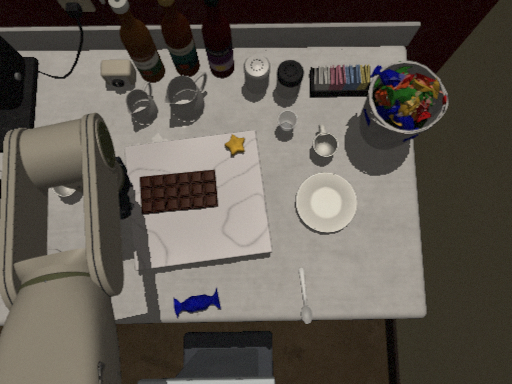

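```bash
python3 -m crank '[[[0,0,0.015,0,0,0],[0,0,0.022,0,0,0],[0,0,0.0255,0,0,0],[0,0,0.0255,0,0,0],[0,0,0.0255,0,0,0]]]'; python3 - <<'E'
from h import *
p,d=r.snapshot("side");cv2.imwrite('pics/side2c.png',cv2.resize(p[150:300,120:320],None,fx=4,fy=4))
print(r.sense()['ft_force'],r.sense()['tool_pos'])
E
```

```text
time: 4.15
tool_pos: [570.5, 168.3, 57.0]
tcp_rot: [179.7, 0.0, 96.8]
ft_force: [-0.2, -0.1, 0.3]
finger_gap: 42.9
[0.2408947  0.21498628 0.3102195 ] [570.62784319 168.35800888  57.13479572]
```

View pics/side2c.png

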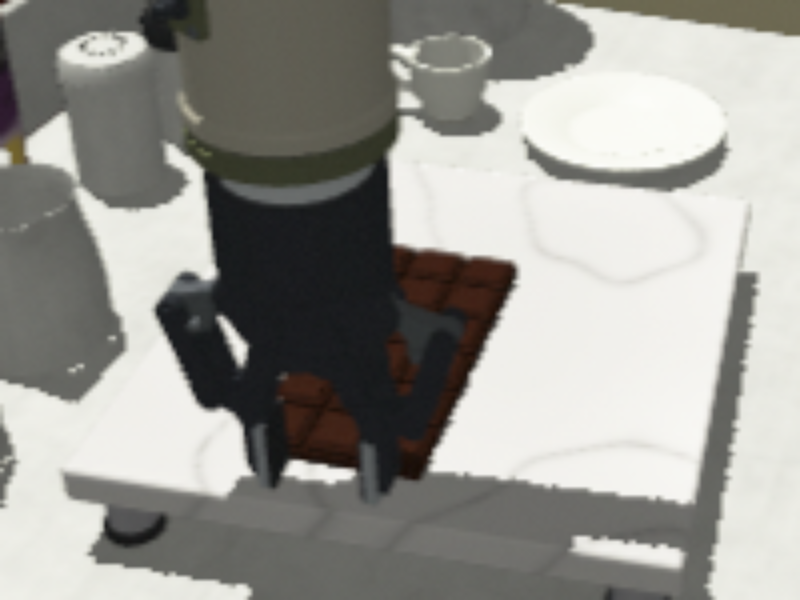

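```bash
python3 -m crank '[[[-0.006,0,0,0,0,0],[-0.012,0,0,0,0,0],[-0.02,0,0,0,0,0],[-0.028,0,0,0,0,0],[-0.036,0,0,0,0,0],[-0.044,0,0,0,0,0],[-0.052,0,0,0,0,0],[-0.059,0,0,0,0,0],[-0.065,0,0,0,0,0],[-0.07,0,0,0,0,0]]]'; python3 - <<'E'
from h import *
p,d=r.snapshot("side");cv2.imwrite('pics/side3c.png',cv2.resize(p[150:300,120:320],None,fx=4,fy=4))
p,d=r.snapshot("top");cv2.imwrite('pics/top3.png',p);R=rect('top',p,52,380,760,-210,190,1.5);cv2.imwrite('pics/r3.png',R)
print(r.sense()['ft_force'],r.sense()['tool_pos'])
E
```

```text
time: 5.45
tool_pos: [579.0, 98.5, 57.2]
tcp_rot: [179.7, 0.0, 96.8]
ft_force: [-1.2, 3.2, 3.1]
finger_gap: 43.2
[-0.17532887  0.44449096 -0.14589833] [578.94118914  98.10678407  57.01304145]
```

View pics/side3c.png

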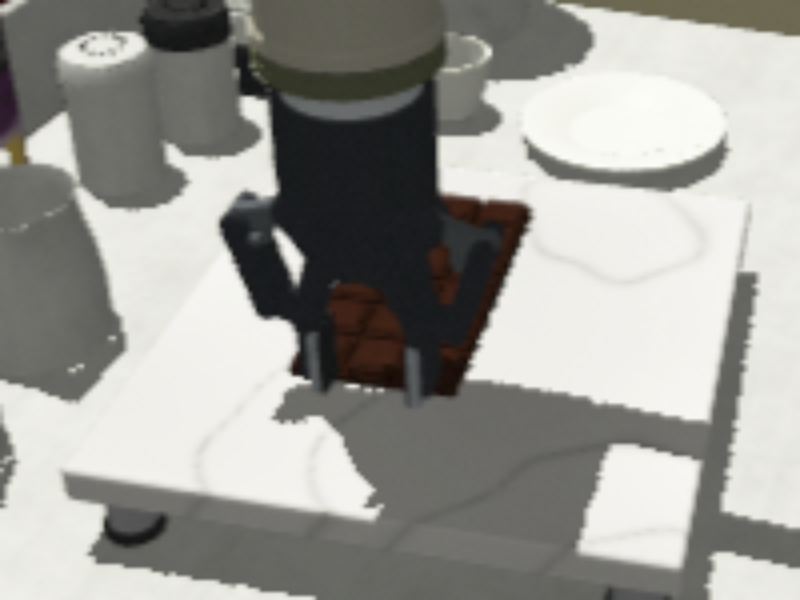

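View pics/r3.png

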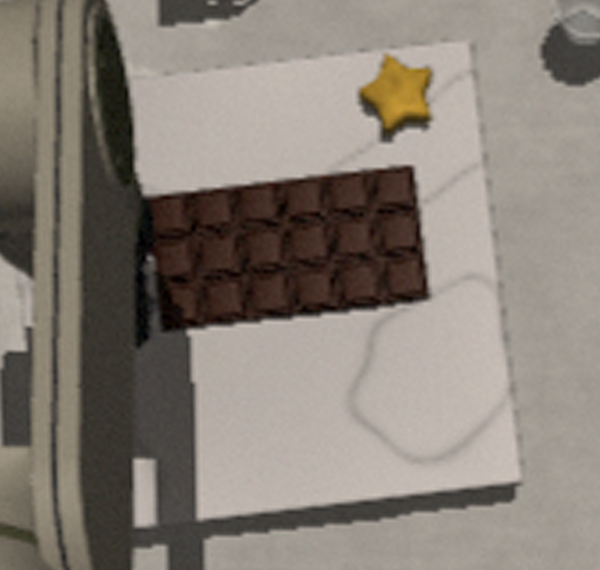

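```bash
cat >> h.py <<'E'
def W(l):return [(760-v/1.5,190-u/1.5) for u,v in l]
SY=6.8;SC=np.array([567.6,16.9]);SR=np.array([[np.cos(np.radians(SY)),-np.sin(np.radians(SY))],[np.sin(np.radians(SY)),np.cos(np.radians(SY))]])
def toslab(p):return (np.atleast_2d(p)[:,:2]-SC)@SR
def baredges(I,cr,half=6):
    "cr: rect px of BR,TR,TL,BL"
    c=plane('top',proj('top',[(a,b,52) for a,b in W(cr)]),64)[:,:2]
    e=edgefit('top',I,64,c[0],c[1],half);t=edgefit('top',I,64,c[1],c[2],half);b=edgefit('top',I,64,c[0],c[3],half)
    for nm,l in(("end",e),("top",t),("bot",b)): print(nm,round(ang(l[1]),2),l[2],round(l[3],2))
    A,B=inter(e,b),inter(e,t);print("corners slab",np.round(toslab([A,B]),1).tolist());return A,B
E
python3 - <<'E'
from h import *
I=cv2.imread('pics/top3.png')
A,B=baredges(I,[(428,298),(413,167),(170,193),(180,327)]);
s=r.sense();print(toslab(s['tool_pos']))
l=edgefit('top',I,52,*W([(521,483),(470,42)]),8);print(toslab(l[0]),ang(l[1]))
E
```

```text
end 6.66 60 0.42
top 96.93 60 0.36
bot 96.53 60 0.49
corners slab [[-23.5, -111.3], [67.1, -111.5]]
[[20.87661512 79.29269381]]
[[   1.42715338 -157.17809716]] 6.731764693220746
```

```bash
python3 -m crank '[[[-0.006,0,0,0,0,0],[-0.014,0,0,0,0,0],[-0.022,0,0,0,0,0],[-0.031,0,0,0,0,0],[-0.040,0,0,0,0,0],[-0.049,0,0,0,0,0],[-0.057,0,0,0,0,0],[-0.064,0,0,0,0,0],[-0.070,0,0,0,0,0],[-0.073,0,0,0,0,0]]]'; python3 - <<'E'
from h import *
p,d=r.snapshot("side");cv2.imwrite('pics/side4c.png',cv2.resize(p[150:300,150:350],None,fx=4,fy=4))
p,d=r.snapshot("top");cv2.imwrite('pics/top4.png',p);R=rect('top',p,52,380,760,-210,190,1.5);cv2.imwrite('pics/r4.png',R)
print(r.sense()['ft_force'],r.sense()['tool_pos'],toslab(r.sense()['tool_pos']))
E
```

```text
time: 6.8
tool_pos: [587.5, 25.2, 56.9]
tcp_rot: [179.7, 0.0, 96.8]
ft_force: [-0.3, 0.5, -0.7]
finger_gap: 42.7
[-0.01931446 -0.59776219  0.5355835 ] [587.62623197  25.19289234  57.05725788] [[20.86726896  5.86337072]]
```

View pics/side4c.png

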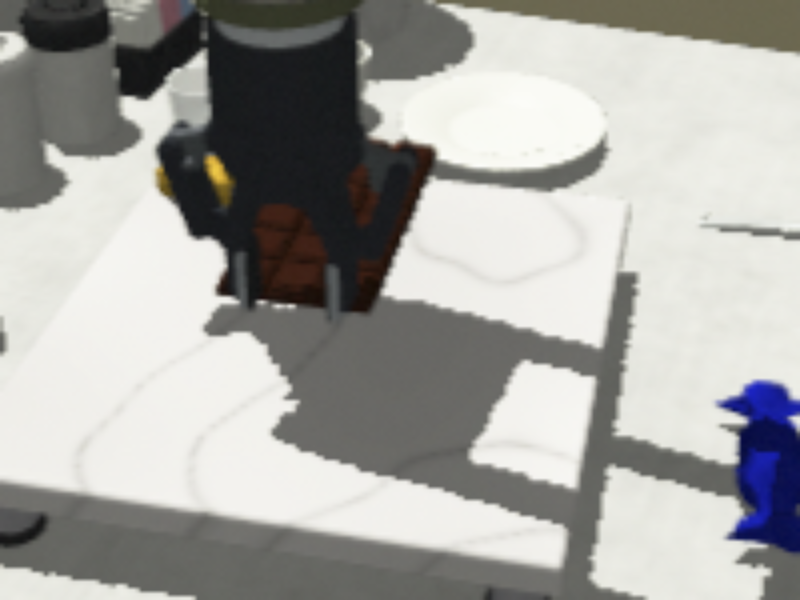

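View pics/r4.png

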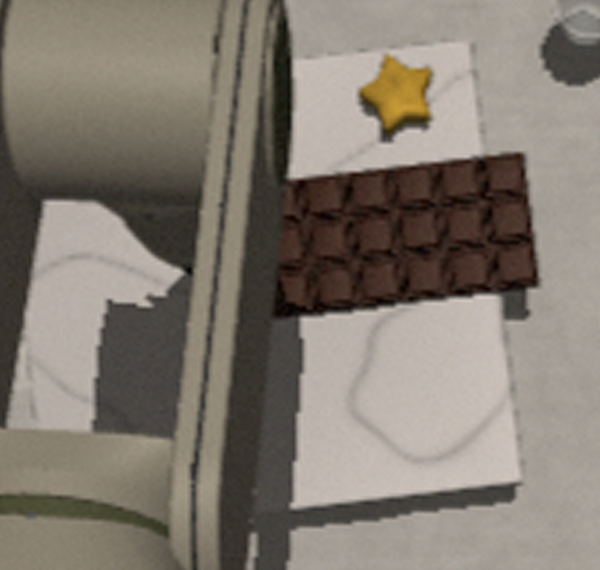

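```bash
python3 - <<'E'
from h import *
I=cv2.imread('pics/top4.png')
A,B=baredges(I,[(539,285),(523,154),(300,180),(300,312)]);
l=edgefit('top',I,52,*W([(521,483),(503,310)]),8);print(toslab(l[0]),ang(l[1]))
l=edgefit('top',I,52,*W([(482,145),(470,42)]),6);print(toslab(l[0]),ang(l[1]))
E
```

```text
end 6.94 60 0.46
top 96.77 60 0.33
bot 97.2 60 0.54
corners slab [[-22.7, -184.7], [66.9, -184.5]]
[[-105.18468427 -157.23737843]] 7.503762670706495
[[ 107.8921377  -157.27867698]] 6.981330543243896
```

```bash
python3 - <<'E'
from h import *
I=cv2.imread('pics/side0.png')
def w(P): return P@SR.T+SC
for hx,hy in((148,157.2),):
    c=w(np.array([[-hx,-hy],[hx,-hy],[hx,hy],[-hx,hy]],float))
    L,C=fitquad('side',I,52,c,10)
    print(np.round(toslab(C),1).tolist(),[round(float(np.linalg.norm(C[i]-C[(i+1)%4])),1) for i in range(4)])
J=cv2.imread('pics/top0.png');f=4
# zoom right edge w/ overlays 157.2 (green) & 160 (red)
big=cv2.resize(J,None,fx=f,fy=f,interpolation=cv2.INTER_CUBIC)
for hy,hx,col in((157.2,148,(0,255,0)),(160,150,(0,0,255))):
    q=proj('top',np.c_[w(np.array([[-hx,-hy],[hx,-hy],[hx,hy],[-hx,hy]],float)),np.full(4,52.)])
    cv2.polylines(big,[np.int32((q+.5)*f)],True,col,1)
cv2.imwrite('pics/ov.png',big[4*115:4*115+600,4*110:4*110+700])
big=cv2.resize(I,None,fx=f,fy=f,interpolation=cv2.INTER_CUBIC)
for hy,hx,col in((157.2,148,(0,255,0)),(160,150,(0,0,255))):
    q=proj('side',np.c_[w(np.array([[-hx,-hy],[hx,-hy],[hx,hy],[-hx,hy]],float)),np.full(4,52.)])
    cv2.polylines(big,[np.int32((q+.5)*f)],True,col,1)
cv2.imwrite('pics/ovs.png',big[4*180:4*180+500,4*140:4*140+750])
E
```

```text
edge [ 571.2 -139.9] ang 6.82 44 1.13
  edge [714.6  43.5] ang 97.16 50 0.51
  edge [552.3 177.5] ang -173.19 60 0.51
  edge [426.4 -38.3] ang -82.82 57 0.49
[[-146.0, -156.2], [150.2, -156.1], [148.2, 161.3], [-148.1, 161.2]] [296.2, 317.4, 296.3, 317.4]
```

View pics/ov.png

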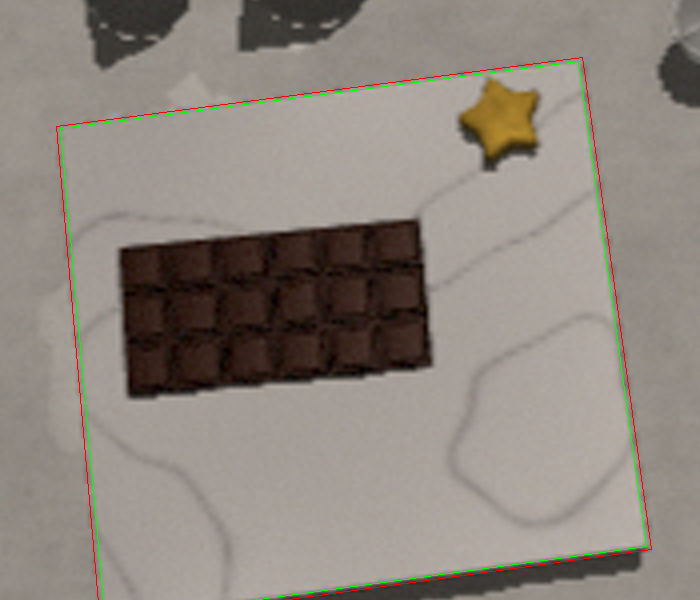

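View pics/ovs.png

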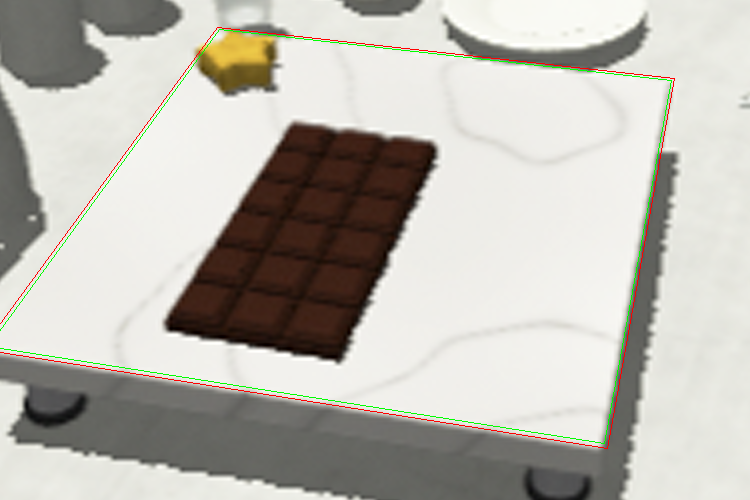

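```bash
python3 -m crank '[[[-0.0015,0,0,0,0,0],[-0.003,0,0,0,0,0],[-0.004,0,0,0,0,0],[-0.0045,0,0,0,0,0],[-0.0045,0,0,0,0,0]]]'; python3 - <<'E'
from h import *
p,d=r.snapshot("top");cv2.imwrite('pics/top5.png',p)
print(r.sense()['tool_pos'],toslab(r.sense()['tool_pos']))
A,B=baredges(p,[(546,285),(530,154),(300,180),(300,312)]);
E
```

```text
time: 7.52
tool_pos: [588.2, 20.7, 57.1]
tcp_rot: [179.7, 0.1, 96.8]
ft_force: [-0.4, 0.4, 0.3]
finger_gap: 42.7
[588.19596046  20.74136905  57.11194733] [[20.90591168  1.37570352]]
end 7.23 60 0.46
top 96.73 60 0.36
bot 97.29 60 0.52
corners slab [[-22.5, -189.1], [66.8, -188.4]]
```

```bash
python3 -m crank '[[[0.01,0,0,0,0,0],[0.02,0,0,0,0,0],[0.02,0,-0.05,0,0,0],[0.02,0,-0.1,0,0,0],[0.02,0,-0.13,0,0,0]]]'; python3 - <<'E'
from h import *
cat='''
def saucer(I,c0,z=19,Rr=75,span=(0,360),save=None):
    c0=np.array(c0,float);g=cv2.GaussianBlur(I,(0,0),0.7).astype(np.float32).sum(2);s=np.arange(-9,9.01,.5);pts=[]
    for it in range(2):
        pts=[]
        for a in np.radians(np.arange(span[0],span[1],4)):
            q=c0+np.outer(Rr+s,[np.cos(a),np.sin(a)]);uv=proj('top',np.c_[q,np.full(len(q),z)]).astype(np.float32)
            v=cv2.remap(g,uv[:,:1],uv[:,1:],cv2.INTER_CUBIC)[:,0];w=-np.gradient(v);k=int(np.argmax(w));pts.append(q[k])
        pts=np.array(pts)
        from scipy.optimize import least_squares
        f=least_squares(lambda p:np.hypot(*(pts-p[:2]).T)-p[2],[*c0,Rr],loss='soft_l1').x;c0=f[:2]
    return f
'''
open('h.py','a').write(cat);exec(cat)
I=cv2.imread('pics/top0.png');f=saucer(I,(560,-294.6));print(f,toslab(f[:2]))
I=cv2.imread('pics/top4.png');f=saucer(I,(560,-294.6));print(f,toslab(f[:2]))
print(r.sense()['tool_pos'],r.sense()['joint_pos'])
E
```

```text
time: 8.2
tool_pos: [586.1, 41.4, 190.4]
tcp_rot: [179.5, 0.1, 96.8]
ft_force: [-0.2, -0.4, -0.7]
finger_gap: 42.9
[ 559.66147966 -294.1375298    73.98435027] [[ -44.7107547  -307.90958651]]
[ 559.70563722 -294.11667132   74.02494958] [[ -44.66443805 -307.89410319]]
[586.0969308   41.44740036 190.38055542] [-9.41994208e-01  6.29469515e+00  9.08350652e+01 -1.94408701e-02
  8.23374725e+01 -7.75354499e+00]
```

```bash
python3 - <<'E'
from h import *
for z in(52,54,56,58,60,62,64):
    print(z,[np.round((proj('side',[570.6+s*k*.993+.118*11*-1*0,168.4+s*k*.118,z])[0]-[120,150])*4,0).tolist() for s in(1,-1) for k in (21,36)])
E
```

```text
52 [[281.0, 487.0], [251.0, 482.0], [367.0, 501.0], [398.0, 505.0]]
54 [[281.0, 484.0], [251.0, 479.0], [367.0, 497.0], [398.0, 502.0]]
56 [[281.0, 481.0], [251.0, 476.0], [367.0, 494.0], [398.0, 499.0]]
58 [[280.0, 477.0], [250.0, 473.0], [366.0, 491.0], [397.0, 496.0]]
60 [[280.0, 474.0], [250.0, 470.0], [366.0, 487.0], [397.0, 492.0]]
62 [[280.0, 471.0], [249.0, 466.0], [366.0, 484.0], [397.0, 489.0]]
64 [[279.0, 468.0], [249.0, 463.0], [366.0, 481.0], [397.0, 486.0]]
```

```bash
python3 -m crank '[[[-0.052,-0.0136,0,0,0,0.058],[-0.104,-0.0273,0,0,0,0.116],[-0.156,-0.041,0,0,0,0.175],[-0.208,-0.0545,0,0,0,0.233],[-0.26,-0.068,0,0,0,0.291],[-0.312,-0.082,0,0,0,0.35],[-0.364,-0.095,0,0,0,0.408],[-0.4162,-0.1091,0,0,0,0.466],[-0.4162,-0.1091,0,0,0,0.466],[-0.4162,-0.1091,0,0,0,0.466]]]' 0.4
python3 - <<'E'
from h import *
I,d=r.snapshot("top");cv2.imwrite('pics/top6.png',I);R=rect('top',I,52,380,760,-410,190,1.3);cv2.imwrite('pics/r6.png',R)
print(r.sense()['tool_pos'],saucer(I,(560,-294)))
A,B=baredges(I,[(546,285),(530,154),(300,180),(300,312)])
E
```

```text
time: 9.45
tool_pos: [527.3, -384.1, 189.7]
tcp_rot: [179.5, -0.2, 70.1]
ft_force: [-0.4, 0.6, -0.1]
finger_gap: 51.2
[ 527.55944152 -383.56121178  189.84974347] [ 559.62332552 -294.3477827    74.09451982]
end 7.23 60 0.46
top 96.73 60 0.36
bot 97.14 60 0.55
corners slab [[-22.7, -189.1], [66.8, -188.4]]
```

View pics/r6.png

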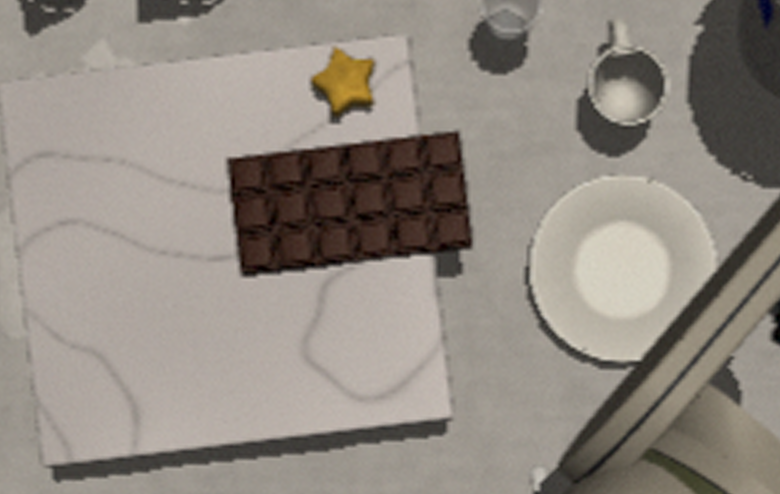

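```bash
python3 -m crank '[[[0,0,0.06,0,0,0],[0,0,0.12,0,0,0],[0,0,0.165,0,0,0],[0,0,0.18,0,0,0],[0,0,0.184,0,0,0],[0,0,0.184,0,0,0],[0,0,0.184,0,0,0]]]'
python3 - <<'E'
from h import *
I=cv2.imread('pics/top6.png')
c=[(760-v/1.3,190-u/1.3) for u,v in[(471,246),(458,132),(229,158),(242,275)]]
for z in(56,64):
    cc=plane('top',proj('top',[(a,b,52) for a,b in c]),z)[:,:2]
    L,C=fitquad('top',I,z,cc,6);print(z,np.round(toslab(C),1).tolist(),toslab(C.mean(0)))
p,d=r.snapshot("side");cv2.imwrite('pics/side7c.png',cv2.resize(p[130:280,180:380],None,fx=4,fy=4))
E
```

```text
time: 10.38
tool_pos: [530.7, -384.7, 8.5]
tcp_rot: [179.3, -0.1, 70.2]
ft_force: [0.7, 0.5, 0.3]
finger_gap: 51.5
  edge [ 610.2 -168.7] ang 7.14 60 0.5
  edge [648.2 -76.3] ang 96.73 60 0.38
  edge [589.    9.6] ang -173.22 60 0.54
  edge [557.8 -85. ] ang -82.85 60 0.55
56 [[-21.3, -189.6], [68.9, -189.1], [69.1, -9.8], [-22.4, -9.8]] [[ 23.57633063 -99.5477013 ]]
  edge [ 611.9 -168. ] ang 7.24 60 0.47
  edge [646.3 -78. ] ang 96.81 60 0.37
  edge [590.3   9.1] ang -172.97 60 0.54
  edge [556.3 -85. ] ang -82.83 60 0.55
64 [[-22.7, -189.2], [66.9, -188.5], [66.9, -10.2], [-23.8, -10.6]] [[ 21.81878228 -99.64747069]]
```

View pics/side7c.png

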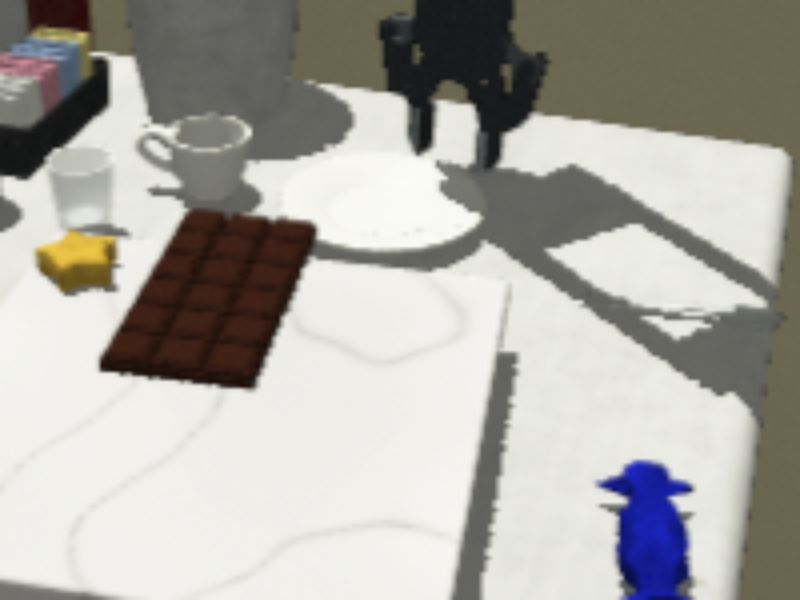

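```bash
python3 -m crank '[[[0,-0.0033,0.0025,0.012,0,0],[0,-0.0033,0.0045,0.012,0,0],[0.006,-0.0033,0.0045,0.012,0,0],[0.012,-0.0033,0.0045,0.012,0,0],[0.018,-0.0033,0.0045,0.012,0,0],[0.026,-0.0033,0.0045,0.012,0,0],[0.034,-0.0033,0.0045,0.012,0,0],[0.041,-0.0033,0.0045,0.012,0,0],[0.047,-0.0033,0.0045,0.012,0,0],[0.05,-0.0033,0.0045,0.012,0,0]]]'
python3 - <<'E'
from h import *
I,d=r.snapshot("top");cv2.imwrite('pics/top8.png',I);R=rect('top',I,19,380,760,-410,190,1.3);cv2.imwrite('pics/r8.png',R)
p,d=r.snapshot("side");cv2.imwrite('pics/side8c.png',cv2.resize(p[130:280,180:380],None,fx=4,fy=4))
s=r.sense();print(s['tool_pos'],s['ft_force'],s['tcp_rot'])
E
```

```text
time: 11.68
tool_pos: [544.6, -336.1, 3.8]
tcp_rot: [-180.0, -0.1, 70.2]
ft_force: [-0.8, -1.3, -1.4]
finger_gap: 50.9
[ 544.53049498 -336.10710153    3.73914252] [-0.88727892 -0.17944077 -0.38813541] [-1.79988013e+02 -1.23572124e-01  7.01980294e+01]
```

View pics/r8.png

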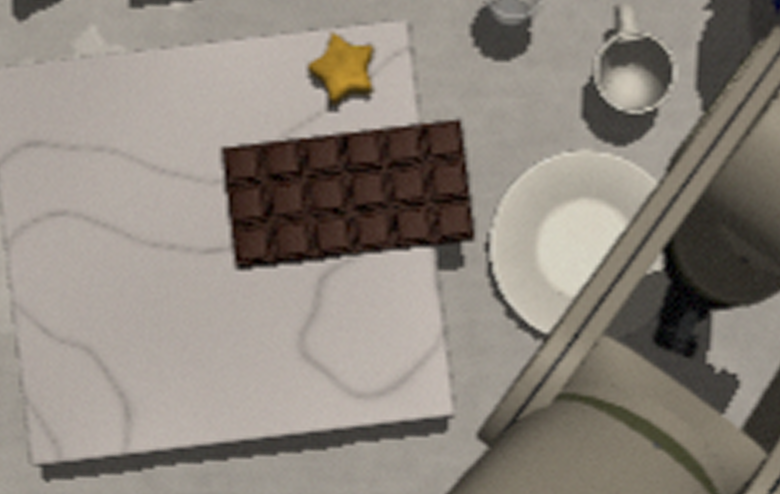

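View pics/side8c.png

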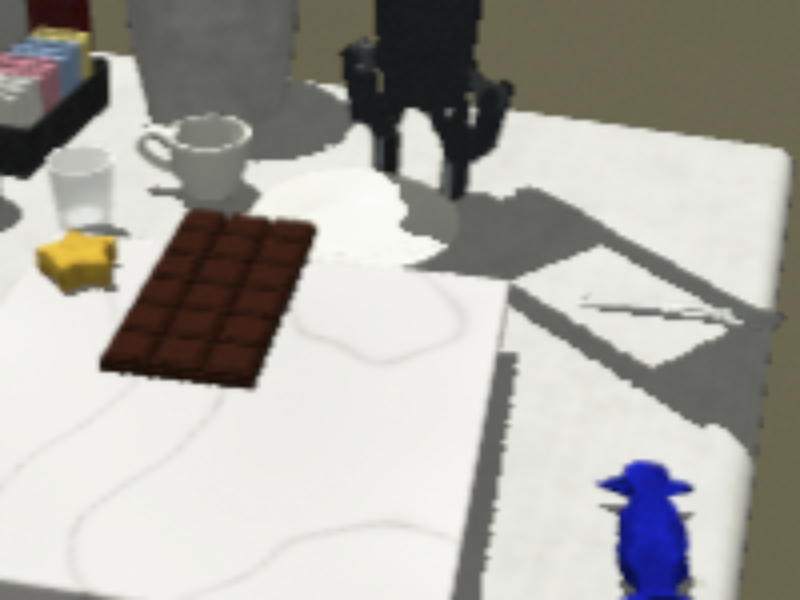

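```bash
cat >> h.py <<'E'
def saucer2(I,c0,span,z=19,Rr=74):
    from scipy.optimize import least_squares
    c0=np.array(c0,float);g=cv2.GaussianBlur(I,(0,0),0.7).astype(np.float32).sum(2)
    for hw in(9,6,4):
        s=np.arange(-hw,hw+.1,.5);pts=[]
        for lo,hi in span:
          for a in np.radians(np.arange(lo,hi,3)):
            q=c0+np.outer(Rr+s,[np.cos(a),np.sin(a)]);uv=proj('top',np.c_[q,np.full(len(q),z)]).astype(np.float32)
            v=cv2.remap(g,uv[:,:1],uv[:,1:],cv2.INTER_CUBIC)[:,0];pts.append(q[int(np.argmax(-np.gradient(v)))])
        pts=np.array(pts);f=least_squares(lambda p:np.hypot(*(pts-p).T)-Rr,c0,loss='soft_l1',f_scale=.7);c0=f.x
    res=np.hypot(*(pts-c0).T)-Rr
    return c0,np.median(abs(res)),toslab(c0)
E
python3 - <<'E'
from h import *
I=cv2.imread('pics/top8.png');print(saucer2(I,(573,-260),[(-30,145)]))
s=r.sense();print(toslab(s['tool_pos']))
E
```

```text
(array([ 570.75528513, -260.66880546]), np.float64(0.3012496304025092), array([[ -29.73215874, -275.98984823]]))
[[ -64.70466444 -347.792355  ]]
```

```bash
python3 -m crank '[[[0.006,0,0,0,0,0],[0.013,0,0,0,0,0],[0.021,0,0,0,0,0],[0.03,0,0,0,0,0],[0.039,0,0,0,0,0],[0.048,0.0005,0,0,0,0],[0.057,0.001,0,0,0,0],[0.065,0.001,0,0,0,0],[0.072,0.001,0,0,0,0],[0.076,0.001,0,0,0,0]]]'
python3 - <<'E'
from h import *
I,d=r.snapshot("top");cv2.imwrite('pics/top9.png',I);R=rect('top',I,19,380,760,-410,190,1.3);cv2.imwrite('pics/r9.png',R)
p,d=r.snapshot("side");cv2.imwrite('pics/side9c.png',cv2.resize(p[130:280,180:380],None,fx=4,fy=4))
s=r.sense();print(s['tool_pos'],toslab(s['tool_pos']),s['ft_force'],s['tcp_rot'])
E
```

```text
time: 13.02
tool_pos: [571.3, -264.5, 3.9]
tcp_rot: [-180.0, -0.1, 70.2]
ft_force: [-0.7, -0.4, -1.3]
finger_gap: 51.0
[ 571.37058162 -264.45857725    3.90298482] [[ -29.56991457 -279.82581445]] [-0.40979263 -0.71268496  0.54625154] [-1.79984572e+02 -1.36412884e-01  7.02220139e+01]
```

View pics/r9.png

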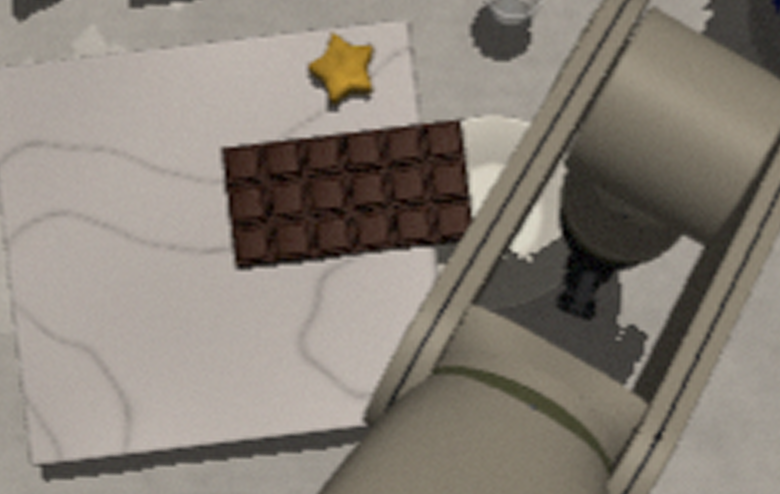

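View pics/side9c.png

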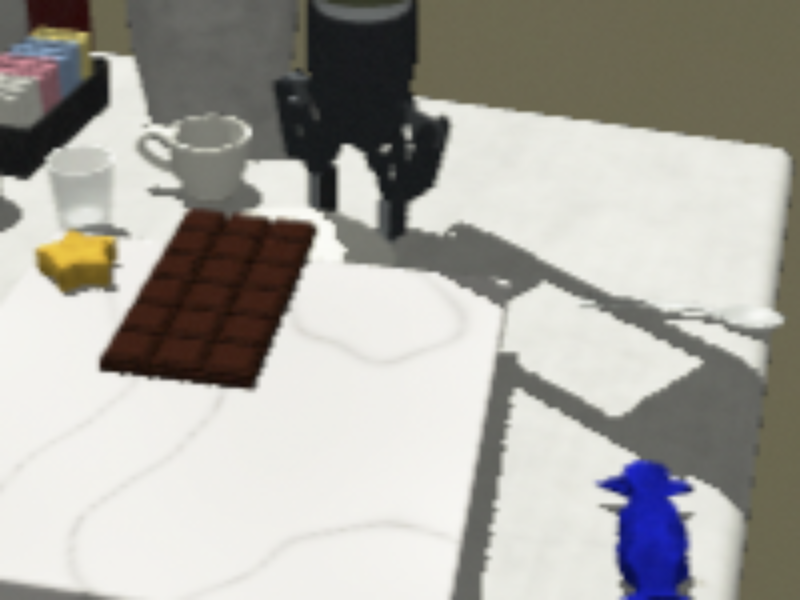

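```bash
python3 -m crank '[[[0.005,0,0,0,0,0],[0.011,0,0,0,0,0],[0.018,0.0005,0,0,0,0],[0.025,0.0005,0,0,0,0],[0.031,0.0005,0,0,0,0],[0.035,0.0005,0,0,0,0],[0.036,0.0005,0,0,0,0],[0.036,0.0005,0,0,0,0]]]'
python3 -m crank '[[[-0.01,0,0,0,0,0],[-0.03,0,0,0,0,0],[-0.07,0,0,0,0,0],[-0.12,0,0,0,0,0],[-0.18,0,0,0,0,0],[-0.18,0,0,0,0,0]]]'
python3 - <<'E'
from h import *
I,d=r.snapshot("top");cv2.imwrite('pics/top10.png',I);R=rect('top',I,19,380,760,-410,190,1.3);cv2.imwrite('pics/r10.png',R)
p,d=r.snapshot("side");cv2.imwrite('pics/side10.png',p)
s=r.sense();print(s['tool_pos'],toslab(s['tool_pos']),s['ft_force'],s['tcp_rot'])
E
```

```text
time: 14.12
tool_pos: [584.0, -230.7, 4.0]
tcp_rot: [-180.0, -0.1, 70.2]
ft_force: [0.6, -0.7, -0.4]
finger_gap: 51.2
time: 14.88
tool_pos: [520.5, -405.9, 4.0]
tcp_rot: [179.9, -0.0, 69.9]
ft_force: [-0.0, 0.7, 0.6]
finger_gap: 51.1
[ 521.9910438  -401.56623357    3.37739408] [[ -94.83618302 -410.12225484]] [0.70851308 0.04708941 0.4469729 ] [-1.79974101e+02 -1.59655312e-01  7.00595941e+01]
```

View pics/r10.png

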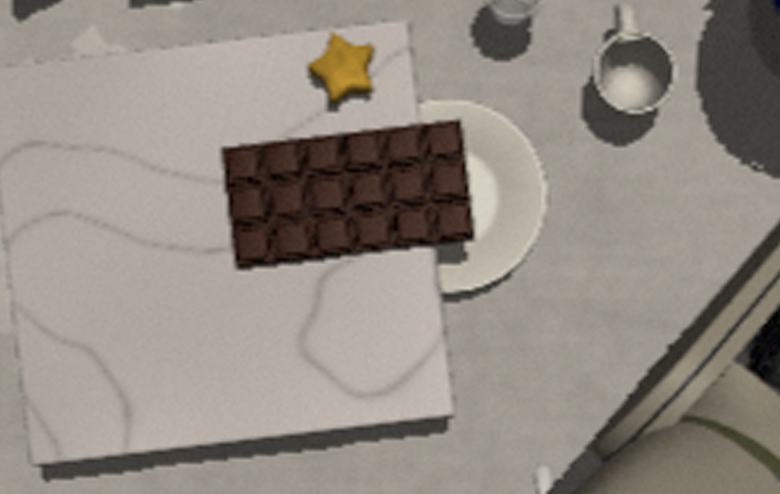

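```bash
python3 - <<'E'
from h import *
I=cv2.imread('pics/top10.png')
for sp in([(-165,0)],[(-150,-20)]): print(saucer2(I,(610,-156),sp))
c=[(760-v/1.3,190-u/1.3) for u,v in[(471,246),(458,132),(229,158),(242,275)]]
for z in(56,64):
    cc=plane('top',proj('top',[(a,b,52) for a,b in c]),z)[:,:2]
    L,C=fitquad('top',I,z,cc,6);print(z,toslab(C.mean(0)))
E
```

```text
(array([ 610.0962418 , -155.87037974]), np.float64(0.4574504912569495), array([[  21.74060376, -176.58675157]]))
(array([ 610.16748803, -155.77771585]), np.float64(0.46893643659637263), array([[  21.82232059, -176.50317536]]))
  edge [ 630.2 -166.1] ang 6.91 60 0.48
  edge [648.4 -77.7] ang 96.81 60 0.38
  edge [592.3  10. ] ang -173.29 60 0.54
  edge [557.8 -85. ] ang -82.85 60 0.53
56 [[ 23.57171507 -99.43258295]]
  edge [ 628.3 -165.7] ang 6.83 60 0.43
  edge [646.3 -78. ] ang 96.81 60 0.37
  edge [590.6   9.1] ang -173.14 60 0.54
  edge [556.4 -85.4] ang -82.85 60 0.53
64 [[ 21.81501698 -99.50899842]]
```

```bash
python3 -m crank '[[[0,0,-0.06,0,0,0],[0,0,-0.12,0,0,0],[0,0,-0.14,0,0,0],[0.05,-0.006,-0.14,0,0,0],[0.1,-0.012,-0.14,0,0,0],[0.16,-0.018,-0.14,0,0,0],[0.22,-0.025,-0.14,0,0,0],[0.28,-0.032,-0.14,0,0,0],[0.3387,-0.0392,-0.14,0,0,0],[0.3387,-0.0392,-0.14,0,0,0]]]' 1
python3 -m crank '[[[0,0,0.02,0,0,0],[0,0,0.04,0,0,0],[0,0,0.055,0,0,0],[0,0,0.06,0,0,0],[0,0,0.06,0,0,0]]]'
python3 - <<'E'
from h import *
s=r.sense();print(s['tool_pos'],toslab(s['tool_pos']),s['ft_force'],s['tcp_rot'],s['finger_gap'])
p,d=r.snapshot("side");cv2.imwrite('pics/side11c.png',cv2.resize(p[130:280,150:350],None,fx=4,fy=4))
E
```

```text
time: 16.23
tool_pos: [600.4, -64.7, 143.4]
tcp_rot: [-179.9, -0.2, 70.4]
ft_force: [0.6, -0.4, 1.0]
finger_gap: 0.1
time: 16.85
tool_pos: [600.1, -64.9, 82.9]
tcp_rot: [-179.8, -0.2, 70.4]
ft_force: [-0.5, -0.2, 0.1]
finger_gap: 0.3
[600.09576781 -64.93182855  82.90498307] [[ 22.57796336 -85.10381107]] [-0.51463393 -0.20319687  0.13240209] [-179.82494391   -0.21429499   70.39931165] 0.3488283150138609
```

View pics/side11c.png

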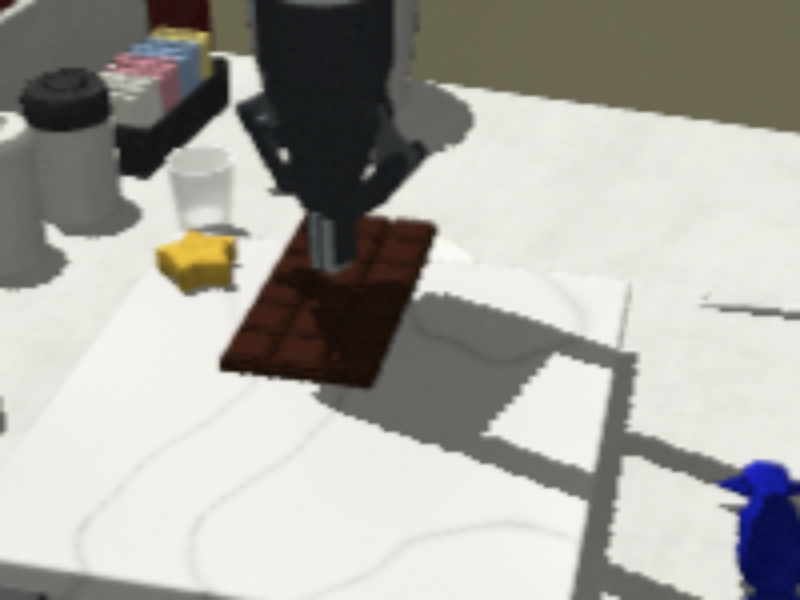

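```bash
python3 -m crank '[[[0,0,0.008,0,0,0],[0,0,0.014,0,0,0],[0,0,0.016,0,0,0],[0,0,0.017,0,0,0],[0,0,0.017,0,0,0]]]'
python3 -m crank '[[[0,0,0.0005,0,0,0],[0,0,0.001,0,0,0],[0,0,0.001,0,0,0]]]'

```

```text
time: 17.52
tool_pos: [600.7, -64.8, 66.7]
tcp_rot: [-179.9, -0.2, 70.4]
ft_force: [0.5, 0.3, -1.1]
finger_gap: 0.1
time: 17.9
tool_pos: [600.6, -64.8, 65.7]
tcp_rot: [-179.9, -0.2, 70.4]
ft_force: [-0.1, 1.4, 0.5]
finger_gap: -0.2
```

```bash
python3 -m crank '[[[0,0,0.0005,0,0,0],[0,0,0.001,0,0,0],[0,0,0.001,0,0,0]]]'

```

```text
time: 18.27
tool_pos: [600.6, -64.8, 64.7]
tcp_rot: [-179.9, -0.2, 70.4]
ft_force: [0.6, -0.8, -0.6]
finger_gap: -0.1
```

```bash
python3 -m crank '[[[0,0,0.0003,0,0,0],[0,0,0.0006,0,0,0],[0,0,0.0006,0,0,0]]]'

```

```text
time: 18.65
tool_pos: [600.6, -64.8, 64.1]
tcp_rot: [-179.9, -0.2, 70.4]
ft_force: [0.2, -0.5, 0.8]
finger_gap: 0.3
```

```bash
python3 -m crank '[[[0,0,0.0003,0,0,0],[0,0,0.0005,0,0,0],[0,0,0.0005,0,0,0]]]'

```

```text
time: 19.02
tool_pos: [600.7, -64.8, 64.1]
tcp_rot: [-179.9, -0.2, 70.4]
ft_force: [-2.8, 1.0, 5.2]
finger_gap: -0.1
```

```bash
python3 - <<'E'
from h import *
F=[]
for k in range(6):
    I,d=r.snapshot("top" if k%2 else "side")
    if k%2: T=I
    else: S=I
    F.append(r.sense()['ft_force'])
print(np.round(F,1).tolist());print(r.sense()['tool_pos'])
cv2.imwrite('pics/top12.png',T);cv2.imwrite('pics/r12.png',rect('top',T,52,380,760,-410,190,1.3))
cv2.imwrite('pics/side12c.png',cv2.resize(S[130:280,150:350],None,fx=4,fy=4))
c=[(760-v/1.3,190-u/1.3) for u,v in[(471,246),(458,132),(300,150),(300,268)]]
A=plane('top',proj('top',[(a,b,52) for a,b in c]),64)[:,:2]
l=edgefit('top',T,64,A[0],A[1],6);print(toslab(l[0]),ang(l[1]))
l=edgefit('top',cv2.imread('pics/top10.png'),64,A[0],A[1],6);print(toslab(l[0]),ang(l[1]))
E
```

```text
[[-3.0, 0.6, 5.5], [-2.7, 0.6, 5.5], [-2.7, 0.9, 5.7], [-3.5, 0.7, 5.2], [-2.5, 1.1, 5.5], [-3.6, -0.6, 4.6]]
[600.64447801 -64.79920825  64.09445507]
[[  25.42899727 -188.56637282]] 6.9781065804869415
[[  38.638191   -188.53388226]] 6.831659271112751
```

View pics/r12.png

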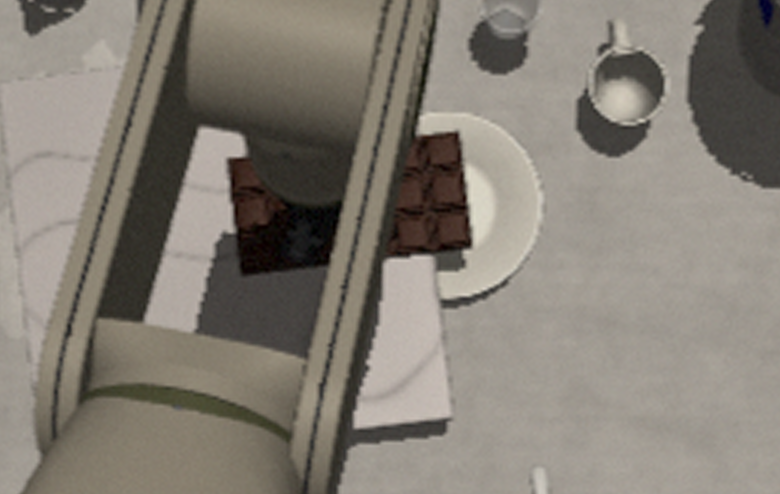

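View pics/side12c.png

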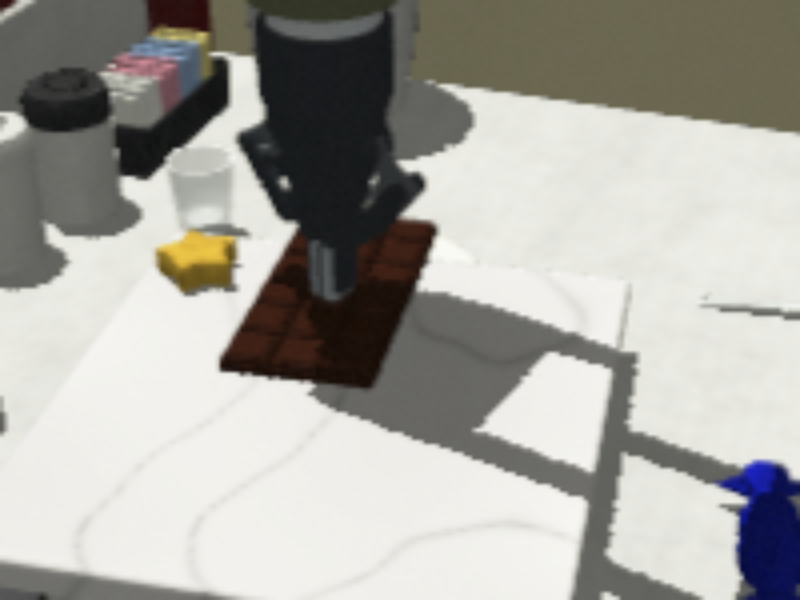

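```bash
python3 - <<'E'
from h import *
print(saucer2(cv2.imread('pics/top12.png'),(610,-156),[(-150,-20)]));r.hand_in()
s=r.sense();print(s['time'],s['ft_force'])
E
```

```text
(array([ 610.0595535 , -155.71845387]), np.float64(0.36943621490623), array([[  21.72216218, -176.43155038]]))
the job is handed in; nothing more can be done
the job is handed in; nothing more can be done
```

The job is handed in after about 20 s on the clock. I pushed the bar's far end with two fingertips until one row stuck out. Then I slid the saucer in under that row, and rested the closed fingertips on the bar about halfway along, over the slab.

What my last checks showed:

- **Bar:** its centre measured 99.4 to 99.5 mm towards the edge from the slab's centre, against 100 mm wanted, so the row overhangs about 29.5 mm. The bar's end line is within about 0.2° of the slab's edge. It did not move when the fingertips came down.
- **Saucer:** its centre is about 1.5 mm farther out than the middle of the row, and within 2 mm sideways.
- **Hold:** the fingertips press down with a steady 5.5 N or so, with about 3 N of sideways force that did not shift the bar.
- **Bystanders:** the glass, cup, spoon and star sweet looked undisturbed in the pictures. I did not re-measure them.

One check disagreed. The slab's visible outline came out 3 to 6 mm shorter than its stated 320 mm, which I took to be rounded edges. I placed the edge from the slab's centre and its stated size. If the edge as seen in the picture is the true one, the row overhangs 2 to 3 mm more.

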